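# Put the collector's mixed lot back in its trays by kind

### The job

Put the mixed lot on the grey desk pad away in the collector's trays, each piece with its own kind: both keys in the green-lined tray, the pocket knife in the blue-lined one and the medal in the red-lined one. Lay every piece down flat and wholly inside its tray, without dropping it and without pushing out the piece already there. Leave the loupe, the polish tin, the brush and the magnifier where they are.

Things in the scene. Friction and masses are not known exactly. Their poses are not given: they have to be found in the camera images.
- brass_key_mid (a point): an old door key of yellow brass, 110 mm long, lying flat: round shank 10 mm thick along its x axis, ring bow 36 mm wide at -x (its hole is too small for a finger), flat bit reaching 21 mm to +y near +x. This point is on the shank half-way up (5 mm above what it lies on), at the key's balance point; x along the shank from bow to bit, z up. Lies on the desk pad (pad top 3 mm above the table); about 0.1 kg
- brass_key_bow (a point): outer end of the brass key's bow, 58 mm from its balance point
- brass_key_bit (a point): tip of the brass key at the bit end, 52 mm from its balance point
- iron_key_mid (a point): an old door key of dark iron, 110 mm long, lying flat: round shank 10 mm thick along its x axis, ring bow 36 mm wide at -x (its hole is too small for a finger), flat bit reaching 21 mm to +y near +x. This point is on the shank half-way up (5 mm above what it lies on), at the key's balance point; x along the shank from bow to bit, z up. Lies on the desk pad (pad top 3 mm above the table); about 0.1 kg
- iron_key_bow (a point): outer end of the iron key's bow, 58 mm from its balance point
- iron_key_bit (a point): tip of the iron key at the bit end, 52 mm from its balance point
- knife_mid (a point): a closed folding pocket knife with pale wood scales and brass bolsters, 98 mm long (x), 22 mm wide (y), 15 mm thick (z), rounded ends, lying flat on the desk pad (pad top 3 mm above the table), about 0.09 kg. This point is its centre, half-way up; z up
- knife_end1 (a point): the knife's end at its -x, 49 mm from the centre
- knife_end2 (a point): the knife's end at its +x, 49 mm from the centre
- medal_mid (a point): a round bronze medal 52 mm in diameter and 7 mm thick with a star in relief, lying flat on the desk pad (pad top 3 mm above the table), about 0.12 kg. This point is its centre, half-way up; z up
- key_tray_floor (a point): a shallow mahogany tray lined with green felt, standing still on the table: outside 156 mm (x) by 170 mm (y) and 32 mm high, walls 8 mm thick, felt floor 140 by 154 mm, a small brass card holder on its near side. This point is the centre of the felt floor, 8 mm above the table and 24 mm below the rim; its axes are the tray's. For keys; one old key already lies along its x axis on the -y side, some 50 mm off the middle; the middle and the +y side are free
- knife_tray_floor (a point): a shallow mahogany tray lined with blue felt, standing still on the table: outside 156 mm (x) by 170 mm (y) and 32 mm high, walls 8 mm thick, felt floor 140 by 154 mm, a small brass card holder on its near side. This point is the centre of the felt floor, 8 mm above the table and 24 mm below the rim; its axes are the tray's. For pocket knives; one already lies along its x axis on the -y side, some 50 mm off the middle; the middle and the +y side are free
- medal_tray_floor (a point): a shallow mahogany tray lined with red felt, standing still on the table: outside 156 mm (x) by 170 mm (y) and 32 mm high, walls 8 mm thick, felt floor 140 by 154 mm, a small brass card holder on its near side. This point is the centre of the felt floor, 8 mm above the table and 24 mm below the rim; its axes are the tray's. For medals; one already lies on the -y side, some 45 mm off the middle; the +y side is free
- old_key_mid (a point): the brownish key already in the green tray, same size and axes as the other keys; centre of its shank
- old_knife_mid (a point): the black-handled pocket knife already in the blue tray, same size as the other; its centre
- old_medal_mid (a point): the silver medal already in the red tray, same size as the other; its centre
- loupe_mid (a point): a black stand loupe among the pieces on the pad, 36 mm in diameter, 34 mm tall; its centre
- tin_mid (a point): a round polish tin among the pieces on the pad, 56 mm in diameter, 22 mm tall, dark green lid; its centre
- brush_mid (a point): a wooden dusting brush on the near part of the pad, 127 mm long, 20 mm wide, 25 mm tall; a point near its middle
- magnifier_mid (a point): a hand magnifier lying on the near part of the pad, brass rim 68 mm wide, dark handle, 155 mm long, 11 mm tall; the point where handle and rim meet
- brass_key: the brass key itself; origin on its underside, straight below its point brass_key_mid; same axes
- iron_key: the iron key itself; origin on its underside, straight below its point iron_key_mid; same axes
- knife: the knife itself; origin on its underside, straight below its point knife_mid; same axes
- medal: the medal itself; origin on its underside, straight below its point medal_mid; same axes

How it is judged:
By the outcome, as a careful person would: the job done as asked, in the order asked, and still so for the second after the job is handed in, with the robot touching nothing.
It also fails if it takes over 70 s, if anything falls off the work surface, if the arm or the gripper's body presses on something with over 40 N, if the wrist force passes 120 N, or if a joint passes its speed limit or range.

### The arm

A 6-joint arm with a two-finger parallel gripper is mounted at the origin on the work surface. World frame = base frame: x ahead of the robot, y to its left, z up, the work surface at z = 0. Lengths are in m, angles in rad, forces in N, time in s.
With the tool pointing down it reaches from about 0.375 to 0.9 m from the base axis. Payload 3.1 kg.
Tool frame: the origin (TCP) lies on the front face of the gripper's body, between the roots of the fingers; the fingertips stand 70 mm ahead of it and the grasp point (between the pads) lies 51 mm ahead of it; z points along the fingers, y is the line along which they close (so a half turn about z gives the same grasp; the last joint's range is limited). The gripper opens to 87 mm and grips with 3 to 60 N. Pads are 19 mm wide; open, the fingers measure 117 mm over their backs; the gripper's body (75 mm by 190 mm) begins 51 mm behind the grasp point.
Start: joints at [1.06, 0.527, 1.433, -0, 1.181, -0.178], TCP at [0.204, 0.591, 0.292] pointing down, gripper open.
Joint ranges: [-3.08, 3.08], [-0.75, 2.2], [0.22, 2.44], [-1.43, 4.57], [0, 2.65], [-2.85, 2.85]. Speed limits (rad/s): [2.79, 2.79, 3.14, 3.14, 3.14, 3.14].

### API

Orientations are given as a unit quaternion [x, y, z, w].
In Python, from rig import robot, cams, ticket gives the robot as it stands. The module is installed in compiled form; this text tells all that it offers.
- The arm moves only by the shell command python3 -m crank 'ROWS' [FORCE]. ROWS is JSON, a list of rows, each a list of 7 numbers: the shift along the tool's x, y, z in cm, then the turn, a rotation vector about the tool's x, y, z in rad, then the closure, from 0 (fully open) to 1 (shut). A call has 1 to 5 rows; each row shifts and turns the commanded pose from where the row before left it, along the tool's axes as they then stand; what a row does not reach is not made up. A row lasts 1/8 s, in which the tool goes at most 62.5 mm and 10.7 degrees, less where a joint would pass 70% of its speed; a pose out of reach is approached as far as the arm can. A call is refused whole if a number of a shift passes 6.25 or a number of a turn 0.188, either way. A call with a gripper value outside its range is refused whole. The fingers move at their own pace and stop on an object; FORCE is the grip in N (left out, the last holds). Time passes only in rows, so rows that do not move let the fingers close. It gives the time, the measured TCP pose, the force, the opening and the grip force at its end, in the units of the state.
- robot.get_obs(): the state, without advancing time (a new reading comes with each control period).
- cams.camera(name): name is "side" or "top" or "wrist"; returns the picture (480x640x3 uint8, red, green, blue); there is no depth.
- cams.camera_info(name): a dict with "intrinsics" (3x3 intrinsics, pixels), "dist" ([k1, k2, p1, p2, k3] as OpenCV has them; the pictures are not rectified), "pose" (4x4, takes a point from camera to world coordinates). Camera axes: x right, y down, z forward; pixel columns grow to the right and rows downward; lengths in m; the calibration is good to about 2 mm. A picture is of the moment at which its call begins: read the wrist's pose just before it. camera_info takes no time and is no camera call; for the wrist camera it gives the pose at the moment of the call.
- ticket.hand_in(): hands the job in; it is judged then, once.
The state is a dict: "time": time; "q": joint angles; "joint_velocities": joint speeds; "joint_torque": joint torques, N m; "position": TCP position; "tool_rot": TCP orientation; "ft_force": force on the tool from outside, world axes, zero at the start; "moment": the same for the moment, N m; "grip_width": finger opening in m; "grip_force": force on a finger pad.
Only numpy, scipy, OpenCV 4.12 (cv2) and the standard library are available. Lean on these libraries where they do the work, as an engineer would, in place of code of your own. Each camera call takes 0.05 s, during which the arm holds its last target. There are 200 camera calls.

## Working session

There is one attempt and no reset: what is moved stays moved. The work goes in short steps, Python scripts to look and compute and a shell command to move; the robot and the scene stay as the last step left them, time stands still between calls to the robot, and variables do not carry over. Pictures are saved under pics/ and viewed, at most 10 in all, crops included, and the job is handed in when it is done.

```bash
mkdir -p pics
python3 - <<'E'
from rig import robot,cams
import cv2,numpy as np
o=robot.get_obs();print(o)
for n in("top","side"):
    im=cams.camera(n);cv2.imwrite(f"pics/{n}0.png",im[:,:,::-1]);i=cams.camera_info(n);print(n,np.round(i["intrinsics"],1).tolist(),i["dist"],np.round(i["pose"],3).tolist())
E
```

```text
{'time': 0.0, 'q': array([ 1.06049501e+00,  5.28493083e-01,  1.43390759e+00, -2.85765685e-05,
        1.18138826e+00, -1.78493553e-01]), 'joint_velocities': array([ 3.88270923e-04, -4.61763758e-05, -3.11143546e-04,  6.92251139e-04,
        1.44783495e-03,  2.09576364e-03]), 'joint_torque': array([-9.60267171e-04, -4.40041208e+01, -1.76588649e+01,  6.33636047e-02,
        5.83223195e-02, -1.47440624e-04]), 'position': array([0.20327883, 0.59039847, 0.29125325]), 'tool_rot': array([ 1.65138404e-01,  9.86269791e-01, -1.03811379e-03, -3.58326554e-04]), 'ft_force': array([ 0.34672434, -0.27180699,  0.78253832]), 'moment': array([-0.02180623,  0.02765104, -0.00298045]), 'grip_force': 0.0, 'grip_width': 0.08728311101013932}
top [[553.7, 0.0, 326.8], [0.0, 553.7, 237.3], [0.0, 0.0, 1.0]] [0.02974129 0.         0.         0.         0.        ] [[0.02, -0.986, 0.165, 0.329], [-1.0, -0.02, -0.001, -0.005], [0.005, -0.165, -0.986, 1.014], [0.0, 0.0, 0.0, 1.0]]
side [[581.2, 0.0, 310.4], [0.0, 581.2, 245.3], [0.0, 0.0, 1.0]] [-0.07879996  0.          0.          0.          0.        ] [[0.836, -0.41, 0.365, 0.024], [-0.548, -0.613, 0.568, -0.759], [-0.009, -0.675, -0.738, 0.999], [0.0, 0.0, 0.0, 1.0]]
```

View pics/top0.png

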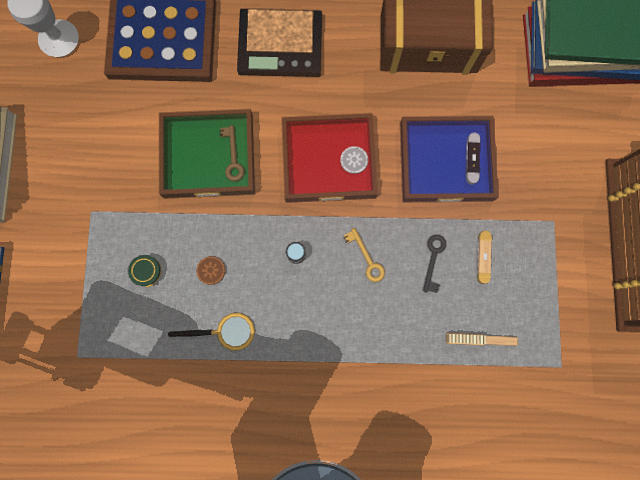

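The top view shows the three trays: green at about (207,153), red (330,157) and blue (449,158). On the pad are the medal (211,270), brass key (364,256), iron key (433,264) and knife (485,258). Next I'll measure them using masks.

```bash
cat > h.py <<'E'
import cv2,numpy as np
from rig import robot,cams
from scipy.spatial.transform import Rotation as R
def ray(info,px,z):
    u=cv2.undistortPoints(np.float64(px).reshape(-1,1,2),np.array(info["intrinsics"]),np.array(info["dist"])).reshape(-1,2)
    P=np.array(info["pose"]);d=np.c_[u,np.ones(len(u))]@P[:3,:3].T
    return P[:3,3]+d*((z-P[2,3])/d[:,2])[:,None]
def big(m):
    c,_=cv2.findContours(m.astype(np.uint8),cv2.RETR_EXTERNAL,cv2.CHAIN_APPROX_NONE)
    return max(c,key=cv2.contourArea)
def rect(p):  # min-area rect in world mm: centre, size, yaw of long axis
    (c,s,a)=cv2.minAreaRect(np.float32(p[:,:2]*1000))
    if s[0]<s[1]: s=s[::-1];a+=90
    return np.round(c,1),np.round(s,1),round((a+90)%180-90,1)
def go(x,y,z,yaw):
    """tool shift (cm) and z turn to bring TCP to x,y,z with finger line (tool y) at world yaw deg (mod 180)"""
    o=robot.get_obs();r=R.from_quat(o["tool_rot"]);m=r.as_matrix()
    d=m.T@(np.array([x,y,z])-o["position"])*100
    cur=np.degrees(np.arctan2(m[1,1],m[0,1]));dy=(yaw-cur+90)%180-90
    print("shift cm",np.round(d,2),"turn z",round(-np.radians(dy),3),"cur yaw",round(cur,1),"tilt",np.round(m[:,2],3),"q6",round(o["q"][5],2))
def st():
    o=robot.get_obs();print(round(o["time"],2),np.round(o["position"],4),"F",np.round(o["ft_force"],1),"w",round(o["grip_width"],4),round(o["grip_force"],1))
E
python3 - <<'E'
from h import *
im=cv2.imread("pics/top0.png");info=cams.camera_info("top");h=cv2.cvtColor(im,cv2.COLOR_BGR2HSV)
H,S,V=[h[:,:,i].astype(int) for i in range(3)]
def reg(m,a,b,c,d):
    k=np.zeros(m.shape,bool);k[c:d,a:b]=m[c:d,a:b];return k
def rep(n,m,z):
    c=big(m);p=ray(info,c[:,0,:],z);print(n,*rect(p));return m
a=rep("brass",reg(S>70,335,392,222,290),.008)
b=rep("iron",reg(V<80,415,455,228,300),.008)
rep("knife",reg(S>50,470,502,225,292),.0105);rep("medal",reg(S>70,190,232,248,292),.009)
for n,m,x in(("green",(abs(H-65)<20)&(S>120),(155,260)),("red",((H<8)|(H>172))&(S>150),(280,382)),("blue",(abs(H-118)<14)&(S>120),(400,500))):
    rep(n,reg(m,x[0],x[1],105,205),.008)
    c=big(cv2.morphologyEx(reg(m,x[0],x[1],105,205).astype(np.uint8),cv2.MORPH_CLOSE,np.ones((5,5))))
    q=cv2.boxPoints(cv2.minAreaRect(c));print(np.round(q).tolist(),np.round(ray(info,q,.008)[:,:2]*1000).tolist(),np.round(ray(info,q,.032)[:,:2]*1000).tolist())
x=im[100:310,150:510];w=cv2.resize(x,(800,467),interpolation=cv2.INTER_CUBIC);cv2.imwrite("pics/z.png",w)
E
```

```text
brass [464.6 -73.9] [107.8  35. ] 36.5
iron [ 453.9 -204.3] [106.1  32. ] -6.3
knife [ 467.9 -294.3] [98.4 24.3] -3.3
medal [432.6 203.9] [51.1 50.5] 47.2
green [655.1 221.8] [147.  133.2] -86.3
[[162.0, 118.0], [245.0, 115.0], [248.0, 185.0], [165.0, 189.0]] [[721.0, 311.0], [732.0, 154.0], [593.0, 142.0], [584.0, 297.0]] [[712.0, 303.0], [722.0, 150.0], [587.0, 139.0], [577.0, 289.0]]
red [654.9  -7.4] [158.9 143.1] -86.1
[[285.0, 121.0], [369.0, 117.0], [372.0, 190.0], [288.0, 194.0]] [[721.0, 77.0], [732.0, -82.0], [589.0, -90.0], [578.0, 66.0]] [[711.0, 75.0], [722.0, -81.0], [583.0, -88.0], [572.0, 65.0]]
blue [ 653.7 -231.6] [147.9 134.5] -88.2
[[408.0, 122.0], [491.0, 121.0], [492.0, 192.0], [409.0, 194.0]] [[723.0, -156.0], [729.0, -314.0], [590.0, -313.0], [584.0, -158.0]] [[713.0, -153.0], [719.0, -307.0], [584.0, -306.0], [578.0, -155.0]]
```

View pics/z.png

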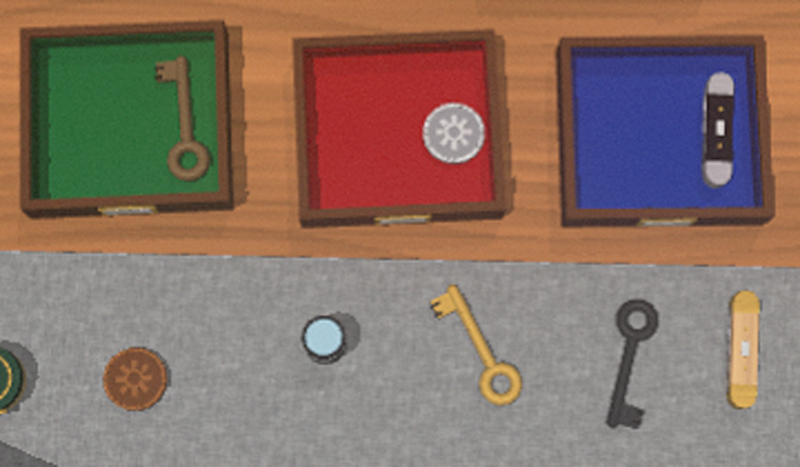

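The zoom shows which way the keys point. The brass bow is at (501,383) and its tip at (453,288); the iron bow is at (638,319) and its tip at (613,425). The tray corners are clear too, so I'll cast all of these.

Run:
```python
from h import *
info=cams.camera_info("top")
f=lambda p,z: ray(info,np.float64(p)/(800/360)+[150,100]-.25,z)[:,:2]*1000
for n,b,t in(("brass",(501,383),(453,287)),("iron",(638,319),(613,426)),("old",(188,160),(183,58))):
    B,T=f([b,t],.008 if n!="old" else .013);d=(T-B)/np.hypot(*(T-B));print(n,"mid",np.round(B+40*d),"dir",round(np.degrees(np.arctan2(d[1],d[0])),1),"len92?",round(np.hypot(*(T-B))))
for n,c in(("green",[(21,29),(228,22),(232,206),(23,216)]),("red",[(294,39),(494,31),(503,215),(300,225)]),("blue",[(558,39),(762,36),(772,220),(562,226)])):
    q=f(c,.032);m=q.mean(0);d=q[0]+q[1]-q[2]-q[3];e=q[0]+q[3]-q[1]-q[2]
    print(n,np.round(m),"yaw",np.round([np.degrees(np.arctan2(d[1],d[0])),np.degrees(np.arctan2(-e[0],e[1]))],1),"size",np.hypot(*d)/2,np.hypot(*e)/2)
B=f([(453,132)],.015);print("oldmedal",B,"oldknife",f([(719,129)],.02), "loupe",f([(324,338)],.037))
go(.457,-.076,.2,30-90)
```

```text
brass mid [471. -78.] dir 27.0 len92? 89
iron mid [ 452. -200.] dir 166.3 len92? 91
old mid [657. 172.] dir 5.3 len92? 90
green [647. 218.] yaw [4.  3.8] size 159.64925325895146 171.3505496579845
red [644.  -7.] yaw [3.3 3.9] size 159.1832807062781 167.12840604453726
blue [ 646. -227.] yaw [1.2 2.4] size 159.33932719422043 171.2111126745901
oldmedal [[645.94218215 -53.88237924]] oldknife [[ 651.40813661 -276.41942983]] loupe [[465.46185758  48.4917693 ]]
shift cm [-45.7  -54.73   9.22] turn z -0.855 cur yaw 71.0 tilt [-0.001 -0.002 -1.   ] q6 -0.18
```

```bash
python3 -m crank '[[-3.92,-4.53,0,0,0,0,0],[-3.92,-4.53,0,0,0,0,0],[-3.92,-4.53,0,0,0,0,0],[-3.92,-4.53,0,0,0,0,0],[-3.92,-4.53,0,0,0,0,0]]' 25
python3 -m crank '[[-3.92,-4.53,0,0,0,0,0],[-3.92,-4.53,0,0,0,0,0],[-3.92,-4.53,0,0,0,0,0],[-3.92,-4.53,0,0,0,0,0],[-3.92,-4.53,0,0,0,0,0]]'
python3 -m crank '[[-3.92,-4.53,0,0,0,0,0],[-3.92,-4.53,0,0,0,0,0],[0,0,2.8,0,0,-0.16,0],[0,0,2.8,0,0,-0.16,0],[0,0,2.8,0,0,-0.16,0]]'
python3 -m crank '[[0,0,2.8,0,0,-0.16,0],[0,0,0,0,0,-0.16,0],[0,0,0,0,0,0,0.4]]'
python3 - <<'E'
from h import *
st();go(.471,-.078,.09,117)
im=cams.camera("wrist");cv2.imwrite("pics/w1.png",im[:,:,::-1])
E
```

```text
time: 0.72
position: [0.3154, 0.3112, 0.2921]
tool_rot: [0.165, 0.986, -0.0, 0.0]
ft_force: [0.7, 0.4, 0.4]
grip_width: 0.0867
grip_force: 0.0
time: 1.35
position: [0.4269, 0.033, 0.2922]
tool_rot: [0.165, 0.986, 0.0, 0.0]
ft_force: [1.3, 1.5, 0.1]
grip_width: 0.087
grip_force: 0.0
time: 1.98
position: [0.4711, -0.0766, 0.2072]
tool_rot: [-0.076, 0.997, 0.0, -0.0]
ft_force: [0.6, 0.7, -0.0]
grip_width: 0.0872
grip_force: 0.0
time: 2.35
position: [0.471, -0.0762, 0.1797]
tool_rot: [-0.231, 0.973, 0.0, -0.001]
ft_force: [-0.2, -0.0, -0.9]
grip_width: 0.0823
grip_force: 0.0
2.35 [ 0.471  -0.0762  0.1797] F [-0.2 -0.  -0.9] w 0.0823 0.0
shift cm [ 0.08 -0.17  8.97] turn z -0.005 cur yaw 116.7 tilt [-0.001  0.001 -1.   ] q6 -2.43
```

View pics/w1.png

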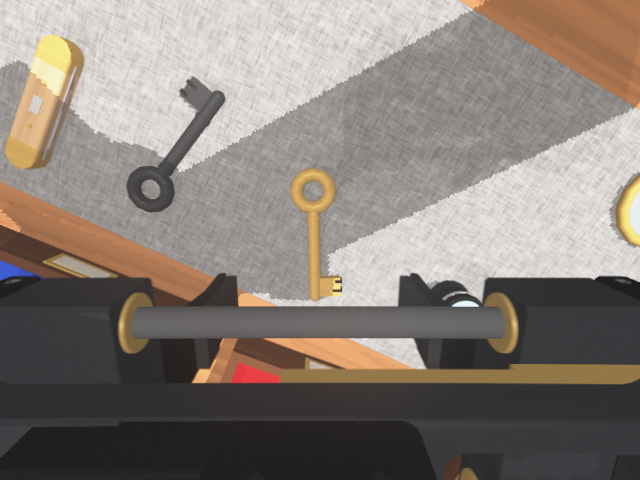

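The wrist view shows the brass key upright and square to the fingers, with its bow centre at (313,191) and tip at (315,298). The iron bow is at (151,188) with its tip at (217,97), and the knife is at the left. I'll refine from this view.

Run:
```python
from h import *
info=cams.camera_info("wrist")
for n,b,t in(("brass",(313,191),(315,298)),("iron",(151,188),(221,93))):
    B,T=ray(info,[b,t],.008)[:,:2]*1000;d=(T-B)/np.hypot(*(T-B));print(n,"mid",np.round(B+40*d,1),"dir",round(np.degrees(np.arctan2(d[1],d[0])),1),"len92?",round(np.hypot(*(T-B))))
print(ray(info,[(60,38),(22,165)],.0105))
```

```text
brass mid [471.6 -79.8] dir 27.6 len92? 90
iron mid [ 451.7 -201.4] dir 165.7 len92? 90
[[ 0.42072329 -0.29883638  0.0105    ]
 [ 0.51668253 -0.30138654  0.0105    ]]
```

```bash
python3 -m crank '[[0.1,-0.3,4,0,0,-0.01,0.4],[0,0,4,0,0,0,0.5],[0,0,2.1,0,0,0,0.6],[0,0,0.4,0,0,0,0.7],[0,0,0,0,0,0,1]]' 25
python3 -m crank '[[0,0,0,0,0,0,1],[0,0,0,0,0,0,1],[0,0,0,0,0,0,1]]'
```

```text
time: 3.02
position: [0.4721, -0.0795, 0.0757]
tool_rot: [-0.236, 0.972, -0.0, 0.0]
ft_force: [-0.1, -0.2, -0.1]
grip_width: 0.0312
grip_force: 0.0
time: 3.4
position: [0.4721, -0.0795, 0.0761]
tool_rot: [-0.237, 0.972, -0.0, 0.001]
ft_force: [0.1, 0.0, 5.3]
grip_width: 0.009
grip_force: 25.0
```

The 9 mm width and the upward force suggest the fingers have gripped above the shank's centre. I'll regrip a little lower.

```bash
python3 -m crank '[[0,0,0,0,0,0,0.8],[0,0,0,0,0,0,0.8],[0,0,0.25,0,0,0,0.8],[0,0,0,0,0,0,1],[0,0,0,0,0,0,1]]' 25
python3 -m crank '[[0,0,0,0,0,0,1],[0,0,0,0,0,0,1]]'
```

```text
time: 4.03
position: [0.4719, -0.0795, 0.0731]
tool_rot: [-0.237, 0.972, -0.0, 0.0]
ft_force: [-0.0, 1.1, 5.8]
grip_width: 0.0091
grip_force: 25.8
time: 4.28
position: [0.4718, -0.0795, 0.0731]
tool_rot: [-0.237, 0.972, -0.0, 0.0]
ft_force: [-1.0, -0.5, 7.4]
grip_width: 0.009
grip_force: 25.8
```

```bash
python3 -m crank '[[0,0,-1,0,0,0,1],[0,0,-4,0,0,0.1,1],[0,0,-5,0,0,0.15,1],[0,0,0,0,0,0.15,1],[0,0,0,0,0,0,1]]'
python3 - <<'E'
from h import *
st();go(.6468,.2641,.17,94)
E
```

```text
time: 4.9
position: [0.4715, -0.0793, 0.1734]
tool_rot: [-0.04, 0.999, -0.0, 0.0]
ft_force: [0.3, 0.2, -2.0]
grip_width: 0.0088
grip_force: 25.0
4.9 [ 0.4715 -0.0793  0.1734] F [ 0.3  0.2 -2. ] w 0.0088 25.0
shift cm [-20.22  32.83   0.34] turn z 0.01 cur yaw 94.6 tilt [ 0.001 -0.    -1.   ] q6 -2.05
```

```bash
python3 -m crank '[[-1.5,2.4,0,0,0,0,1],[-2.7,4.4,0,0,0,0,1],[-2.7,4.4,0,0,0,0,1],[-2.7,4.4,0,0,0,0,1],[-2.7,4.4,0,0,0,0,1]]'
python3 -m crank '[[-2.7,4.4,0,0,0,0,1],[-2.7,4.4,0,0,0,0,1],[-2.5,4,0,0,0,0.01,1],[0,0,0,0,0,0,1]]'
python3 - <<'E'
from h import *
st();go(.6468,.2641,.08,94)
a=cams.camera("wrist");b=cams.camera("top");i=cams.camera_info("wrist");np.save("wi.npy",i["pose"])
cv2.imwrite("pics/w2.png",np.hstack([cv2.resize(a,(480,360)),cv2.resize(b[90:300,140:320],(309,360))])[:,:,::-1])
cv2.imwrite("pics/w2f.png",a[:,:,::-1])
E
```

```text
time: 5.52
position: [0.5785, 0.1311, 0.1715]
tool_rot: [-0.041, 0.999, -0.0, -0.001]
ft_force: [0.3, -0.5, -0.7]
grip_width: 0.0086
grip_force: 25.0
time: 6.02
position: [0.6478, 0.2666, 0.1712]
tool_rot: [-0.037, 0.999, 0.0, -0.0]
ft_force: [-0.3, -0.9, -1.0]
grip_width: 0.009
grip_force: 25.0
6.03 [0.6478 0.2666 0.1712] F [-0.3 -0.9 -1. ] w 0.009 25.0
shift cm [ 0.12 -0.25  9.12] turn z 0.005 cur yaw 94.3 tilt [-0.     0.001 -1.   ] q6 -1.41
```

View pics/w2.png

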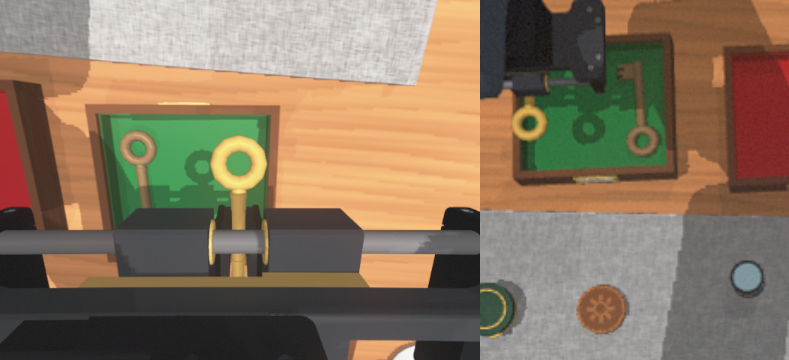

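The key hangs straight in the grip. The tray's near rim corners are at (87,106) and (279,105) in the scaled wrist view, so I'll check the tray position from those.

Run:
```python
from h import *
i=cams.camera_info("wrist")
q=ray(i,np.array([(87,106),(279,105)])/.75,.032)[:,:2]*1000;d=q[0]-q[1];print(q,np.hypot(*d),np.degrees(np.arctan2(d[1],d[0])))
m=q.mean(0);u=d/np.hypot(*d);
if u[1]<0:u=-u
x=np.array([u[1],-u[0]]);c=m+78*x;print("centre",c,"yaw",np.degrees(np.arctan2(x[1],x[0])),"target",c+3*x+46*u)
```

```text
[[578.32133063 125.71143804]
 [565.25722645 292.58806393]] 167.38721303070005 -85.52367217181833
centre [649.55135238 215.23743301] yaw 4.476327828181662 target [648.95202993 261.33125919]
```

```bash
python3 -m crank '[[0,-0.38,2.5,0,0,0,1],[0,0,3.5,0,0,0,1],[0,0,2.2,0,0,0,1],[0,0,0.7,0,0,0,1],[0,0,0,0,0,0,1]]'
```

```text
time: 6.75
position: [0.6477, 0.2592, 0.0836]
tool_rot: [-0.034, 0.999, -0.0, -0.0]
ft_force: [0.1, -0.3, -1.5]
grip_width: 0.0092
grip_force: 25.0
```

```bash
python3 -m crank '[[0,0.35,0.2,0,0,0,1],[0,0,0.2,0,0,0,1],[0,0,0.1,0,0,0,1],[0,0,0,0,0,0,1]]'
```

```text
time: 7.25
position: [0.6474, 0.2631, 0.0789]
tool_rot: [-0.034, 0.999, -0.0, 0.0]
ft_force: [-0.3, 0.3, -0.8]
grip_width: 0.0088
grip_force: 25.0
```

```bash
python3 -m crank '[[0,0,0.07,0,0,0,1],[0,0,0,0,0,0,1]]'; python3 -m crank '[[0,0,0,0,0,0,0.84],[0,0,0,0,0,0,0.84],[0,0,-0.5,0,0,0,0.82],[0,0,-4,0,0,0,0.8],[0,0,-5,0,0,0,0.7]]'
python3 - <<'E'
from h import *
st();go(.452,-.2009,.15,166-90)
E
```

```text
time: 7.5
position: [0.6476, 0.2631, 0.0782]
tool_rot: [-0.034, 0.999, 0.0, 0.0]
ft_force: [0.4, 0.0, 0.1]
grip_width: 0.009
grip_force: 25.5
time: 8.12
position: [0.6466, 0.2628, 0.1728]
tool_rot: [-0.034, 0.999, -0.0, -0.002]
ft_force: [1.1, 0.2, 0.6]
grip_width: 0.0214
grip_force: 0.0
8.12 [0.6466 0.2628 0.1728] F [1.1 0.2 0.6] w 0.0214 0.0
shift cm [ 22.57 -44.94   2.38] turn z 0.312 cur yaw 93.9 tilt [-0.003 -0.001 -1.   ] q6 -1.41
```

```bash
python3 -m crank '[[2.3,-4.5,0,0,0,0,0.5],[2.5,-5,0,0,0,0,0.4],[2.5,-5,0,0,0,0,0.4],[2.5,-5,0,0,0,0,0.4],[2.5,-5,0,0,0,0,0.4]]'
python3 -m crank '[[2.5,-5,0,0,0,0,0.4],[2.5,-5,0,0,0,0,0.4],[2.5,-5,0,0,0,0,0.4],[2.5,-5,0,0,0,0,0.4],[0.2,-0.4,0,0,0,0.15,0.4]]'
python3 -m crank '[[0,0,2,0,0,0.16,0.4],[0,0,0,0,0,0,0.4],[0,0,0,0,0,0,0.4]]'
python3 - <<'E'
from h import *
st();go(.452,-.2009,.0735,166-90)
E
```

```text
time: 8.75
position: [0.541, 0.0087, 0.1737]
tool_rot: [-0.034, 0.999, -0.0, 0.001]
ft_force: [1.3, -0.8, -0.3]
grip_width: 0.0519
grip_force: 0.0
time: 9.38
position: [0.453, -0.2042, 0.1737]
tool_rot: [0.046, 0.999, -0.001, 0.001]
ft_force: [-0.0, 0.6, 1.3]
grip_width: 0.0523
grip_force: 0.0
time: 9.75
position: [0.4538, -0.2002, 0.1535]
tool_rot: [0.119, 0.993, -0.0, 0.0]
ft_force: [0.8, 0.7, 0.3]
grip_width: 0.0521
grip_force: 0.0
9.75 [ 0.4538 -0.2002  0.1535] F [0.8 0.7 0.3] w 0.0521 0.0
shift cm [ 0.17 -0.11  8.  ] turn z 0.005 cur yaw 76.3 tilt [ 0. -0. -1.] q6 -1.97
```

```bash
python3 -m crank '[[0.17,-0.1,3.5,0,0,0,0.4],[0,0,3,0,0,0,0.5],[0,0,1.1,0,0,0,0.6],[0,0,0.3,0,0,0,0.7],[0,0,0,0,0,0,0.8]]' 25
python3 -m crank '[[0,0,0,0,0,0,1],[0,0,0,0,0,0,1],[0,0,0,0,0,0,1],[0,0,0,0,0,0,1]]'
```

```text
time: 10.38
position: [0.4522, -0.201, 0.0747]
tool_rot: [0.12, 0.993, -0.0, 0.001]
ft_force: [-0.0, 0.3, -0.6]
grip_width: 0.0236
grip_force: 0.0
time: 10.88
position: [0.4521, -0.201, 0.0748]
tool_rot: [0.121, 0.993, -0.0, 0.001]
ft_force: [0.0, 0.9, 6.2]
grip_width: 0.0092
grip_force: 25.0
```

```bash
python3 -m crank '[[0,0,-1,0,0,0,1],[0,0,-4,0,0,-0.16,1],[0,0,-5,0,0,-0.15,1],[0,0,0,0,0,0,1],[0,0,0,0,0,0,1]]'
python3 - <<'E'
from h import *
st();go(.6455,.2165,.17,94.2)
E
```

```text
time: 11.5
position: [0.4512, -0.2005, 0.1741]
tool_rot: [-0.034, 0.999, 0.0, -0.0]
ft_force: [-0.9, -0.1, -2.2]
grip_width: 0.0093
grip_force: 25.0
11.5 [ 0.4512 -0.2005  0.1741] F [-0.9 -0.1 -2.2] w 0.0093 25.0
shift cm [-22.19  40.3    0.41] turn z -0.006 cur yaw 93.9 tilt [-0.  0. -1.] q6 -2.28
```

```bash
python3 -m crank '[[-1.5,2.7,0,0,0,0,1],[-2.7,4.9,0,0,0,0,1],[-2.7,4.9,0,0,0,0,1],[-2.7,4.9,0,0,0,0,1],[-2.7,4.9,0,0,0,0,1]]'
python3 -m crank '[[-2.7,4.9,0,0,0,0,1],[-2.7,4.9,0,0,0,0,1],[-2.7,4.9,0,0,0,0,1],[-1.8,3.3,0,0,0,0,1],[0,0,0,0,0,0,1]]'
python3 -m crank '[[0,0,0,0,0,0,1],[0,0,0,0,0,0,1]]'
python3 - <<'E'
from h import *
st();go(.6455,.2165,.0805,94.2)
a=cams.camera("wrist");cv2.imwrite("pics/w3.png",a[:,:,::-1])
E
```

```text
time: 12.12
position: [0.5586, 0.0318, 0.172]
tool_rot: [-0.034, 0.999, 0.0, -0.002]
ft_force: [1.1, -0.1, -1.6]
grip_width: 0.0087
grip_force: 25.0
time: 12.75
position: [0.6453, 0.2192, 0.1713]
tool_rot: [-0.036, 0.999, 0.0, -0.001]
ft_force: [-1.6, -0.9, -0.9]
grip_width: 0.0092
grip_force: 25.0
time: 13.0
position: [0.6449, 0.2151, 0.173]
tool_rot: [-0.033, 0.999, -0.0, -0.001]
ft_force: [-0.0, -0.5, -1.1]
grip_width: 0.0091
grip_force: 25.0
13.0 [0.6449 0.2151 0.173 ] F [-0.  -0.5 -1.1] w 0.0091 25.0
shift cm [-0.1   0.15  9.25] turn z -0.007 cur yaw 93.8 tilt [-0.003 -0.001 -1.   ] q6 -1.48
```

View pics/w3.png

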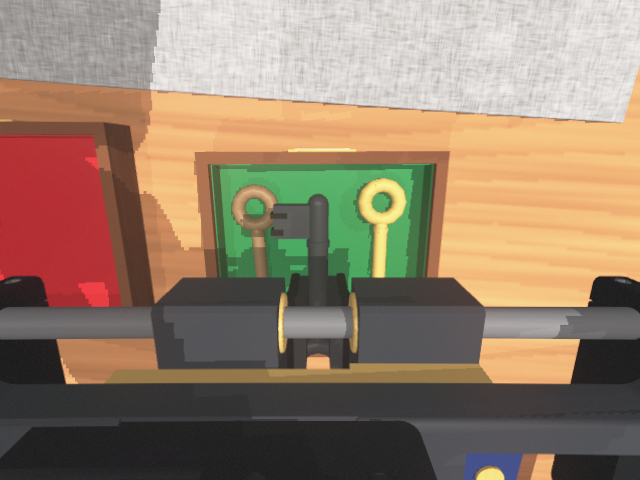

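The brass key lies well placed, with its bow at (381,202). The old bow's right edge is at (277,207), so I'll cast that to see how much room the iron bit has.

Run:
```python
from h import *
i=cams.camera_info("wrist")
print(ray(i,[(277,207),(357,202),(255,207),(381,202),(261,270),(380,270)],.013)*1000)
print(ray(i,[(209,165),(436,165)],.032)*1000)
```

```text
[[616.5709401  181.8442698   13.        ]
 [608.76515466 241.57088111  13.        ]
 [617.69058694 165.32080136  13.        ]
 [607.56777139 259.50333064  13.        ]
 [667.6741971  171.00009643  13.        ]
 [661.30732597 264.93794369  13.        ]]
[[587.94960564 137.29103774  32.        ]
 [577.74200346 289.7517593   32.        ]]
```

```bash
python3 -m crank '[[-0.1,0.25,2.5,0,0,0,1],[0,0,3.5,0,0,0,1],[0,0,2.2,0,0,0,1],[0,0,0.7,0,0,0,1],[0,0,0,0,0,0,1]]'
```

```text
time: 13.68
position: [0.6467, 0.2187, 0.085]
tool_rot: [-0.034, 0.999, -0.0, -0.0]
ft_force: [-1.1, -0.1, -1.2]
grip_width: 0.009
grip_force: 25.0
```

```bash
python3 -m crank '[[0,0,0.3,0,0,0,1],[0,0,0.2,0,0,0,1],[0,0,0,0,0,0,1]]'; python3 -m crank '[[0,0,0.05,0,0,0,1],[0,0,0,0,0,0,1]]'
```

```text
time: 14.05
position: [0.6467, 0.219, 0.0804]
tool_rot: [-0.034, 0.999, 0.0, 0.0]
ft_force: [0.5, -0.0, -0.6]
grip_width: 0.009
grip_force: 25.0
time: 14.3
position: [0.6467, 0.2191, 0.0799]
tool_rot: [-0.034, 0.999, 0.0, 0.0]
ft_force: [0.3, -0.6, 0.4]
grip_width: 0.009
grip_force: 25.0
```

```bash
python3 -m crank '[[0,0,0.03,0,0,0,0.84],[0,0,0,0,0,0,0.84],[0,0,-0.5,0,0,0,0.82],[0,0,-4,0,0,0,0.8],[0,0,-5,0,0,0,0.7]]'
python3 - <<'E'
from h import *
st();go(.468,-.296,.17,87)
E
```

```text
time: 14.92
position: [0.6457, 0.2188, 0.1741]
tool_rot: [-0.034, 0.999, -0.0, -0.002]
ft_force: [0.4, 1.0, 0.7]
grip_width: 0.0215
grip_force: 0.0
14.93 [0.6457 0.2188 0.1741] F [0.4 1.  0.7] w 0.0215 0.0
shift cm [ 21.23 -50.15   0.49] turn z 0.12 cur yaw 93.9 tilt [-0.003 -0.001 -1.   ] q6 -1.48
```

```bash
python3 -m crank '[[2.1,-5,0,0,0,0,0.5],[2.15,-5.05,0,0,0,0,0.4],[2.15,-5.05,0,0,0,0,0.3],[2.15,-5.05,0,0,0,0,0.3],[2.15,-5.05,0,0,0,0,0.3]]'
python3 -m crank '[[2.1,-5,0,0,0,0,0.3],[2.1,-5,0,0,0,0,0.3],[2.1,-5,0,0,0,0,0.3],[2.1,-5,0,0,0,0,0.3],[2.1,-5,0,0,0,0.12,0.3]]'
python3 -m crank '[[0,0,0,0,0,0,0.3],[0,0,0,0,0,0,0.3],[0,0,0,0,0,0,0.3]]'
python3 - <<'E'
from h import *
st();go(.468,-.296,.077,87)
a=cams.camera("wrist");b=cams.camera("top")[90:220,140:270]
cv2.imwrite("pics/w4.png",np.hstack([cv2.resize(a,(480,360)),cv2.resize(b,(320,360),interpolation=cv2.INTER_CUBIC)])[:,:,::-1])
i=cams.camera_info("wrist");np.save("wi.npy",i["pose"]);cv2.imwrite("pics/w4f.png",a[:,:,::-1])
E
```

```text
time: 15.55
position: [0.5566, -0.0414, 0.1748]
tool_rot: [-0.034, 0.999, -0.0, 0.001]
ft_force: [0.1, -0.2, 0.2]
grip_width: 0.0599
grip_force: 0.0
time: 16.18
position: [0.4687, -0.2982, 0.1748]
tool_rot: [0.028, 1.0, -0.0, 0.0]
ft_force: [1.0, -0.1, 0.1]
grip_width: 0.0611
grip_force: 0.0
time: 16.55
position: [0.4695, -0.2948, 0.1743]
tool_rot: [0.025, 1.0, 0.0, -0.0]
ft_force: [-0.8, 0.0, -0.4]
grip_width: 0.0611
grip_force: 0.0
16.55 [ 0.4695 -0.2948  0.1743] F [-0.8  0.  -0.4] w 0.0611 0.0
shift cm [ 0.13 -0.14  9.73] turn z 0.003 cur yaw 87.2 tilt [-0.     0.001 -1.   ] q6 -2.28
```

View pics/w4.png

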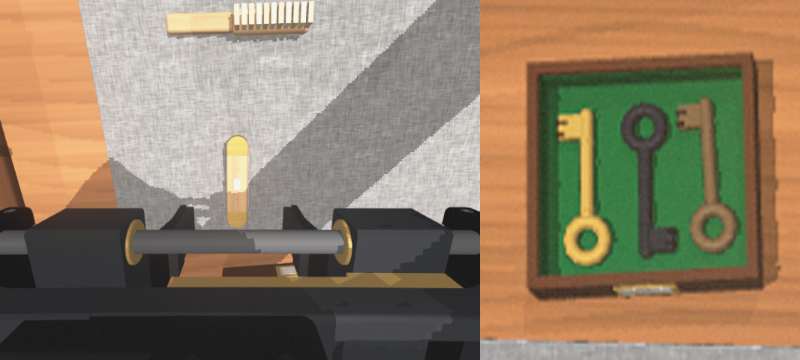

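Both keys lie flat in the green tray. In the wrist view the knife runs from (237,136) to (237,227), aligned with the grip.

Run:
```python
from h import *
i=cams.camera_info("wrist")
q=ray(i,np.array([(237,136),(237,227),(226,180),(248,180)])/.75,.0135)*1000;print(q,(q[0]+q[1])/2)
```

```text
[[ 420.14271278 -294.1671887    13.5       ]
 [ 517.68090713 -299.08515416   13.5       ]
 [ 464.39142301 -307.76610904   13.5       ]
 [ 465.49546281 -285.08861683   13.5       ]] [ 468.91180995 -296.62617143   13.5       ]
```

```bash
python3 -m crank '[[0.05,-0.17,4,0,0,0,0.3],[0,0,4,0,0,0,0.3],[0,0,1.5,0,0,0,0.4],[0,0,0.3,0,0,0,0.5],[0,0,0,0,0,0,0.7]]' 25
python3 -m crank '[[0,0,0,0,0,0,1],[0,0,0,0,0,0,1],[0,0,0,0,0,0,1],[0,0,0,0,0,0,1]]'
python3 -m crank '[[0,0,-1,0,0,0,1],[0,0,-4,0,0,0,1],[0,0,-5,0,0,0,1],[0,0,0,0,0,0,1],[0,0,0,0,0,0,1]]'
python3 - <<'E'
from h import *
st();go(.647,-.203,.17,92)
E
```

```text
time: 17.27
position: [0.4693, -0.2982, 0.0771]
tool_rot: [0.026, 1.0, -0.001, 0.001]
ft_force: [0.2, -0.5, -0.0]
grip_width: 0.0407
grip_force: 0.0
time: 17.77
position: [0.469, -0.2981, 0.0773]
tool_rot: [0.026, 1.0, -0.0, 0.001]
ft_force: [0.6, 1.6, 7.6]
grip_width: 0.0215
grip_force: 25.0
time: 18.4
position: [0.4682, -0.2976, 0.1762]
tool_rot: [0.026, 1.0, 0.0, -0.0]
ft_force: [-0.8, 0.2, -1.7]
grip_width: 0.0217
grip_force: 25.0
18.4 [ 0.4682 -0.2976  0.1762] F [-0.8  0.2 -1.7] w 0.0217 25.0
shift cm [-17.37  10.38   0.61] turn z -0.087 cur yaw 87.0 tilt [-0.001  0.    -1.   ] q6 -2.29
```

```bash
python3 -m crank '[[-2,1.2,0,0,0,-0.04,1],[-4.2,2.4,0,0,0,-0.05,1],[-4.2,2.8,0,0,0,0,1],[-4.2,2.5,0,0,0,0,1],[-2.8,1.7,0,0,0,0,1]]'
python3 -m crank '[[0,0,0,0,0,0,1],[0,0,0,0,0,0,1],[0,0,0,0,0,0,1]]'
python3 - <<'E'
from h import *
st();go(.647,-.203,.0845,92)
E
```

```text
time: 19.02
position: [0.6414, -0.1873, 0.1736]
tool_rot: [-0.02, 1.0, 0.001, -0.002]
ft_force: [0.1, -0.6, -1.9]
grip_width: 0.0217
grip_force: 25.0
time: 19.4
position: [0.6394, -0.1899, 0.1753]
tool_rot: [-0.018, 1.0, 0.0, -0.001]
ft_force: [-0.7, 0.3, -1.5]
grip_width: 0.0218
grip_force: 25.0
19.4 [ 0.6394 -0.1899  0.1753] F [-0.7  0.3 -1.5] w 0.0218 25.0
shift cm [-0.73 -1.34  9.08] turn z 0.002 cur yaw 92.1 tilt [-0.002  0.001 -1.   ] q6 -2.06
```

Touch height should be about 0.0823, which is the pick height of 0.0773 plus 5 mm.

```bash
python3 -m crank '[[-0.73,-1.34,1,0,0,0,1],[0,0,3.5,0,0,0,1],[0,0,3,0,0,0,1],[0,0,1.2,0,0,0,1],[0,0,0,0,0,0,1]]'; python3 -m crank '[[0,0,0.2,0,0,0,1],[0,0,0,0,0,0,1]]'
```

```text
time: 20.02
position: [0.6482, -0.2031, 0.0882]
tool_rot: [-0.019, 1.0, 0.0, -0.001]
ft_force: [0.2, 0.4, -1.1]
grip_width: 0.0218
grip_force: 25.0
time: 20.27
position: [0.6493, -0.2028, 0.0885]
tool_rot: [-0.019, 1.0, -0.001, 0.001]
ft_force: [0.5, 0.7, -1.4]
grip_width: 0.0215
grip_force: 25.0
```

```bash
python3 -m crank '[[0,0,0.3,0,0,0,1],[0,0,0.2,0,0,0,1],[0,0,0,0,0,0,1],[0,0,0,0,0,0,1]]'
```

```text
time: 20.78
position: [0.6487, -0.2024, 0.0823]
tool_rot: [-0.019, 1.0, -0.0, 0.0]
ft_force: [0.7, 0.8, -1.0]
grip_width: 0.0216
grip_force: 25.0
```

```bash
python3 -m crank '[[0,0,0.06,0,0,0,1],[0,0,0,0,0,0,1]]'; python3 -m crank '[[0,0,0.03,0,0,0,1],[0,0,0,0,0,0,1]]'
```

```text
time: 21.02
position: [0.6487, -0.2024, 0.0823]
tool_rot: [-0.019, 1.0, -0.0, 0.0]
ft_force: [-0.2, 0.9, 5.5]
grip_width: 0.0222
grip_force: 25.0
time: 21.28
position: [0.6487, -0.2024, 0.0823]
tool_rot: [-0.019, 1.0, -0.0, 0.0]
ft_force: [-0.7, 0.4, 7.2]
grip_width: 0.0216
grip_force: 25.0
```

```bash
python3 -m crank '[[0,0,0,0,0,0,0.65],[0,0,0,0,0,0,0.65],[0,0,-0.5,0,0,0,0.65],[0,0,-4,0,0,0,0.6],[0,0,-5,0,0,0,0.5]]'
python3 - <<'E'
from h import *
st();go(.433,.204,.17,93)
E
```

```text
time: 21.9
position: [0.6478, -0.2021, 0.1759]
tool_rot: [-0.019, 1.0, 0.001, -0.002]
ft_force: [0.8, -0.4, 0.6]
grip_width: 0.0389
grip_force: 0.0
21.9 [ 0.6478 -0.2021  0.1759] F [ 0.8 -0.4  0.6] w 0.0389 0.0
shift cm [19.92 41.4   0.72] turn z -0.014 cur yaw 92.2 tilt [-0.003  0.001 -1.   ] q6 -2.08
```

```bash
python3 -m crank '[[2.0,4.2,0,0,0,0,0.4],[2.2,4.65,0,0,0,0,0.2],[2.2,4.65,0,0,0,0,0],[2.2,4.65,0,0,0,0,0],[2.2,4.65,0,0,0,0,0]]'
python3 -m crank '[[2.2,4.65,0,0,0,0,0],[2.2,4.65,0,0,0,0,0],[2.2,4.65,0,0,0,0,0],[2.2,4.65,0,0,0,0,0],[0,0,0,0,0,0,0]]'
python3 -m crank '[[0,0,0,0,0,0,0],[0,0,0,0,0,0,0]]'
python3 - <<'E'
from h import *
st();go(.433,.204,.077,93)
a=cams.camera("wrist");b=cams.camera("top")[100:300,280:510]
cv2.imwrite("pics/w5.png",np.hstack([cv2.resize(a,(480,360)),cv2.resize(b,(320,278))[:, :] if 0 else cv2.copyMakeBorder(cv2.resize(b,(320,278)),0,82,0,0,cv2.BORDER_CONSTANT)])[:,:,::-1])
h=cv2.cvtColor(a,cv2.COLOR_RGB2HSV);m=(h[:,:,1]>90)&(h[:,:,0]<20);m[:, :200]=0;m[:,440:]=0;m[290:]=0;m[:90]=0
c=big(m);print(cv2.minEnclosingCircle(c),cv2.boundingRect(c));(u,r)=cv2.minEnclosingCircle(c)
p=ray(cams.camera_info("wrist"),c[:,0,:],.009);print(rect(p))
E
```

```text
time: 22.52
position: [0.5313, 0.0225, 0.1767]
tool_rot: [-0.019, 1.0, -0.0, 0.0]
ft_force: [0.7, 1.0, 0.5]
grip_width: 0.0828
grip_force: 0.0
time: 23.15
position: [0.4346, 0.2062, 0.1765]
tool_rot: [-0.022, 1.0, 0.0, -0.001]
ft_force: [0.3, 0.0, 0.4]
grip_width: 0.0871
grip_force: 0.0
time: 23.4
position: [0.438, 0.2029, 0.1765]
tool_rot: [-0.018, 1.0, -0.0, 0.001]
ft_force: [0.3, -0.3, -0.1]
grip_width: 0.0871
grip_force: 0.0
23.4 [0.438  0.2029 0.1765] F [ 0.3 -0.3 -0.1] w 0.0871 0.0
shift cm [0.51 0.13 9.95] turn z -0.016 cur yaw 92.1 tilt [ 0.001  0.    -1.   ] q6 -1.41
((316.0493469238281, 236.90231323242188), 32.3548583984375) (284, 206, 65, 63)
(array([433.3, 200.8]), array([50.8, 50.7]), -87.9)
```

View pics/w5.png

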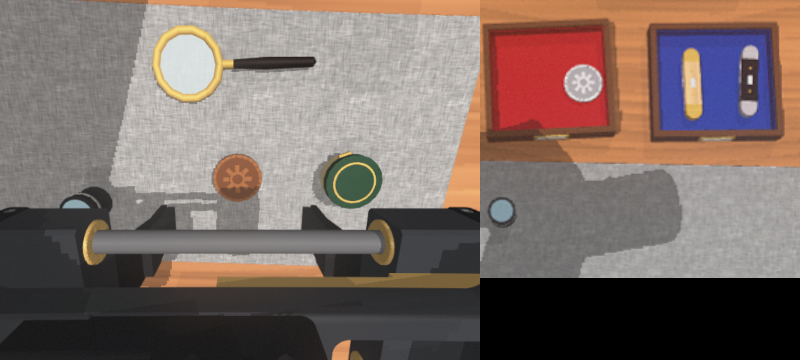

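The knife lies flat in the blue tray. The medal is centred between the fingers at (237,178), and they clear the tin.

```bash
python3 -m crank '[[0.5,-0.13,4,0,0,0,0.1],[0,0,4,0,0,0,0.1],[0,0,1.7,0,0,0,0.1],[0,0,0.4,0,0,0,0.15],[0,0,0,0,0,0,0.2]]' 25
python3 -m crank '[[0,0,0,0,0,0,0.2]]'
```

```text
time: 24.12
position: [0.4325, 0.2019, 0.0755]
tool_rot: [-0.019, 1.0, 0.0, 0.0]
ft_force: [0.5, -0.0, 0.3]
grip_width: 0.0714
grip_force: 0.0
time: 24.25
position: [0.4326, 0.2022, 0.0761]
tool_rot: [-0.019, 1.0, 0.0, 0.001]
ft_force: [0.1, 0.3, 0.7]
grip_width: 0.0704
grip_force: 0.0
```

```bash
python3 -m crank '[[0,0,0.22,0,0,0,0.25],[0,0,0,0,0,0,0.5],[0,0,0,0,0,0,1],[0,0,0,0,0,0,1],[0,0,0,0,0,0,1]]'
python3 -m crank '[[0,0,0,0,0,0,1]]'
```

```text
time: 24.88
position: [0.432, 0.2024, 0.0733]
tool_rot: [-0.019, 1.0, 0.0, 0.0]
ft_force: [0.6, 1.1, 3.5]
grip_width: 0.0508
grip_force: 25.0
time: 25.0
position: [0.432, 0.2024, 0.0733]
tool_rot: [-0.019, 1.0, 0.0, 0.0]
ft_force: [-0.5, -0.6, 4.0]
grip_width: 0.0507
grip_force: 25.0
```

```bash
python3 -m crank '[[0,0,-1,0,0,0,1],[0,0,-4,0,0,0,1],[0,0,-5,0,0,0.15,1],[0,0,0,0,0,0.16,1],[0,0,0,0,0,0.16,1]]'
python3 -m crank '[[0,0,0,0,0,0.16,1],[0,0,0,0,0,0.15,1],[0,0,0,0,0,0,1],[0,0,0,0,0,0,1]]'
python3 - <<'E'
from h import *
st();go(.642,.026,.17,48)
E
```

```text
time: 25.62
position: [0.432, 0.2023, 0.1744]
tool_rot: [0.217, 0.976, 0.0, 0.001]
ft_force: [-0.8, -0.5, -1.4]
grip_width: 0.0509
grip_force: 25.0
time: 26.12
position: [0.4318, 0.2023, 0.1732]
tool_rot: [0.361, 0.932, -0.0, -0.0]
ft_force: [0.0, -0.2, -1.7]
grip_width: 0.0508
grip_force: 25.0
26.12 [0.4318 0.2023 0.1732] F [ 0.  -0.2 -1.7] w 0.0508 25.0
shift cm [-27.41   1.15   0.32] turn z -0.007 cur yaw 47.6 tilt [-0. -0. -1.] q6 -0.63
```

```bash
python3 -m crank '[[-2.7,0.1,0,0,0,0,1],[-5.1,0.25,0,0,0,0,1],[-5.1,0.25,0,0,0,0,1],[-5.1,0.25,0,0,0,0,1],[-5.1,0.2,0,0,0,0,1]]'
python3 -m crank '[[-4.3,0.1,0,0,0,0,1],[0,0,0,0,0,0,1],[0,0,0,0,0,0,1],[0,0,0,0,0,0,1]]'
python3 - <<'E'
from h import *
st();go(.642,.026,.0783,48)
a=cams.camera("top");cv2.imwrite("pics/t6.png",cv2.resize(a[90:300,260:400],(400,600))[:,:,::-1])
E
```

```text
time: 26.75
position: [0.6103, 0.0528, 0.173]
tool_rot: [0.362, 0.932, -0.0, -0.0]
ft_force: [0.8, 0.9, -2.1]
grip_width: 0.0512
grip_force: 25.0
time: 27.25
position: [0.6403, 0.0267, 0.1728]
tool_rot: [0.362, 0.932, -0.0, -0.001]
ft_force: [-0.0, -0.2, -1.7]
grip_width: 0.0508
grip_force: 25.0
27.25 [0.6403 0.0267 0.1728] F [-0.  -0.2 -1.7] w 0.0508 25.0
shift cm [-0.19  0.07  9.45] turn z -0.007 cur yaw 47.6 tilt [-0.002  0.    -1.   ] q6 -0.96
```

View pics/t6.png

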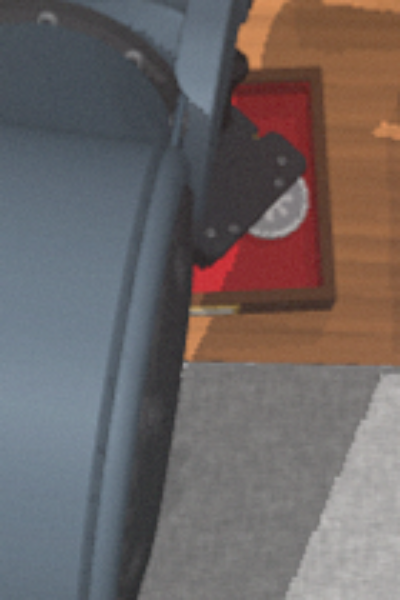

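The gripper hides the left of the red tray, but its visible right side and the silver medal match my estimate. I'll lower the medal.

```bash
python3 -m crank '[[-0.19,0.07,2,0,0,0,1],[0,0,3.5,0,0,0,1],[0,0,2.2,0,0,0,1],[0,0,0.8,0,0,0,1],[0,0,0,0,0,0,1]]'; python3 -m crank '[[0,0,0,0,0,0,1]]'
```

```text
time: 27.92
position: [0.6431, 0.0252, 0.0872]
tool_rot: [0.362, 0.932, -0.0, -0.001]
ft_force: [-0.7, 0.3, -1.8]
grip_width: 0.0511
grip_force: 25.0
time: 28.05
position: [0.6443, 0.0249, 0.089]
tool_rot: [0.362, 0.932, 0.0, 0.001]
ft_force: [0.0, -0.5, -1.1]
grip_width: 0.0511
grip_force: 25.0
```

```bash
python3 -m crank '[[0,0,0.4,0,0,0,1],[0,0,0.4,0,0,0,1],[0,0,0,0,0,0,1],[0,0,0,0,0,0,1]]'; python3 -m crank '[[0,0,0.1,0,0,0,1],[0,0,0,0,0,0,1]]'
```

```text
time: 28.55
position: [0.6436, 0.0249, 0.0802]
tool_rot: [0.362, 0.932, 0.0, 0.0]
ft_force: [0.4, -0.5, -2.2]
grip_width: 0.051
grip_force: 25.0
time: 28.8
position: [0.6436, 0.0249, 0.0791]
tool_rot: [0.362, 0.932, -0.0, -0.0]
ft_force: [-0.5, 0.9, -2.4]
grip_width: 0.0507
grip_force: 25.0
```

```bash
python3 -m crank '[[0,0,0.08,0,0,0,1],[0,0,0,0,0,0,1]]'; python3 -m crank '[[0,0,0.03,0,0,0,1],[0,0,0,0,0,0,1]]'
```

```text
time: 29.05
position: [0.6437, 0.0249, 0.0784]
tool_rot: [0.362, 0.932, 0.0, 0.0]
ft_force: [-0.8, 0.4, -0.5]
grip_width: 0.0509
grip_force: 25.0
time: 29.3
position: [0.6437, 0.0249, 0.0784]
tool_rot: [0.362, 0.932, 0.0, 0.0]
ft_force: [-1.4, -0.8, 1.7]
grip_width: 0.051
grip_force: 25.0
```

```bash
python3 -m crank '[[0,0,0,0,0,0,0.28],[0,0,0,0,0,0,0.28],[0,0,-0.5,0,0,0,0.28],[0,0,-4,0,0,0,0.28],[0,0,-6,0,0,0,0.28]]'
python3 -m crank '[[0,0,-5,0,0,0,0.2],[4,4,0,0,0,0,0.2],[4,4,0,0,0,0,0.2],[4,4,0,0,0,0,0.2],[4,4,0,0,0,0,0.2]]'
python3 -m crank '[[3,3.5,0,0,0,0,0.2],[3,3.5,0,0,0,0,0.2],[0,0,0,0,0,0,0.2],[0,0,0,0,0,0,0.2]]'
python3 - <<'E'
from h import *
st();a=cams.camera("top");cv2.imwrite("pics/t7.png",cv2.resize(a[95:375,70:570],(800,448))[:,:,::-1])
E
```

```text
time: 29.92
position: [0.6423, 0.0249, 0.1821]
tool_rot: [0.362, 0.932, -0.001, -0.003]
ft_force: [0.7, 0.0, 0.2]
grip_width: 0.0625
grip_force: 0.0
time: 30.55
position: [0.6334, 0.2525, 0.2334]
tool_rot: [0.363, 0.932, -0.0, 0.0]
ft_force: [0.5, -0.8, -0.6]
grip_width: 0.0696
grip_force: 0.0
time: 31.05
position: [0.6364, 0.3427, 0.2328]
tool_rot: [0.362, 0.932, -0.001, -0.0]
ft_force: [-0.4, 0.4, -1.0]
grip_width: 0.0698
grip_force: 0.0
31.05 [0.6364 0.3427 0.2328] F [-0.4  0.4 -1. ] w 0.0698 0.0
```

View pics/t7.png

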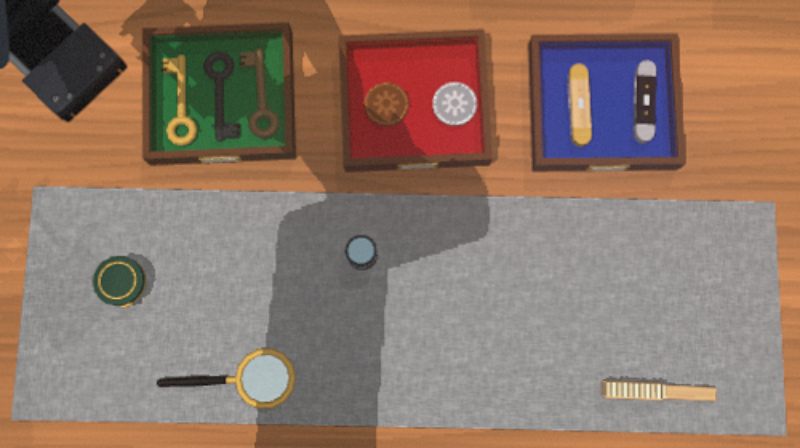

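All four pieces lie flat in their own trays: the keys at (180,100) and (220,95), the medal at (386,103) and the knife at (580,103). The other things haven't moved and the arm is clear, so I'm handing in.

```bash
python3 -c "
from rig import ticket;print(ticket.hand_in())"
```

```text
the job is handed in; nothing more can be done
None
```

Job handed in at about 31 s on the robot's clock: both keys, the knife and the medal lie flat in their own trays, and the last overhead view shows the pieces already there and the loupe, tin, brush and magnifier still in place.

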